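# Swing the bench hook to its locked front position and hang the sprinkle pail

## Robot

A 6-joint arm with a two-finger parallel gripper is mounted at the origin on the work surface. World frame = base frame: x ahead of the robot, y to its left, z up, the work surface at z = 0. Lengths are in m, angles in rad, forces in N, time in s.
With the tool pointing down it reaches from about 0.225 to 0.875 m from the base axis. Payload 3.4 kg.
Tool frame: the origin (TCP) lies on the centre line of the jaws, within the pads' length; the fingertips stand 11 mm ahead of it and the grasp point (between the pads) lies 8 mm behind it; z points along the fingers, y is the line along which they close (so a half turn about z gives the same grasp; the last joint's range is limited). The gripper opens to 85 mm and grips with 20 to 120 N. Pads are 22 mm wide; open, the fingers measure 114 mm over their backs; the gripper's body (76 mm by 85 mm) begins 54 mm behind the grasp point. The pads swing forward as they close: fully open they stand 13 mm farther back than shut.
Start: joints at [-1.28, 0.276, 1.505, -0, 1.361, -0.121], TCP at [0.23, -0.527, 0.242] pointing down, gripper open.
Joint ranges: [-2.89, 2.89], [-0.75, 2.08], [0.22, 2.7], [-1.18, 4.32], [0.11, 2.71], [-2.7, 2.7]. Speed limits (rad/s): [2.57, 2.57, 3.14, 3.14, 3.14, 3.14].

## Interface

Orientations are given as a unit quaternion [w, x, y, z].
In Python, from rig import manip, eyes, job gives the robot as it stands.
- The arm moves only by the tool drive_tool, never from a script. Its argument "rows" is a list of rows, each a list of 3 entries, a list of its own where there are three numbers: the turn, a rotation vector about the world's x, y, z in rad, then the shift along the world's x, y, z in cm, then the finger opening in cm, from 0 to 8.54. A call has 1 to 8 rows; each row shifts and turns the commanded pose from where the row before left it; what a row does not reach is not made up. A row lasts 1/8 s, in which the tool goes at most 62.5 mm and 10.7 degrees, less where a joint would pass 70% of its speed; a pose out of reach is approached as far as the arm can. A call is refused whole if a number of a shift passes 6.25 or a number of a turn 0.188, either way. A call with a gripper value outside its range is refused whole. The fingers move at their own pace and stop on an object; "force" is the grip in N (left out, the last holds). Time passes only in rows, so rows that do not move let the fingers close. It gives the time, the measured TCP pose, the force, the opening and the grip force at its end, in the units of the state.
- manip.get_state(): the state, without advancing time (a new reading comes with each control period).
- eyes.get_image(name): name is "side" or "top" or "wrist"; returns the picture (400x640x3 uint8, red, green, blue); there is no depth.
- eyes.get_calibration(name): a dict with "camera_matrix" (3x3 intrinsics, pixels), "k1" (the pictures are not rectified: a ray, as slopes to the right and down, at radius r is drawn at 1 + k1 r^2 times it, then the intrinsics apply), "view" (4x4, takes a point from world to camera coordinates). Camera axes: x right, y up, looking along -z (the intrinsics and any distortion apply to the point x, -y, -z); pixel columns grow to the right and rows downward; lengths in m; the calibration is good to about 2 mm. A picture is of the moment at which its call begins: read the wrist's pose just before it. get_calibration takes no time and is no camera call; for the wrist camera it gives the pose at the moment of the call.
- job.sign_off(): hands the job in; it is judged then, once.
The state is a dict: "clock": time; "qpos": joint angles; "qd": joint speeds; "effort": joint torques, N m; "position": TCP position; "ee_rot": TCP orientation; "contact_force": force on the tool from outside, world axes, zero at the start; "moment": the same for the moment, N m; "width": finger opening in m; "gripper_force": force on a finger pad.
Only numpy, scipy, OpenCV 4.12 (cv2) and the standard library are available. Lean on these libraries where they do the work, as an engineer would, in place of code of your own. Each camera call takes 0.05 s, during which the arm holds its last target. There are 200 camera calls.

## Task

Swing the bench hook round from where it is parked to the front of its post until its spring pin drops fully in and locks it, then hang the small blue pail on it by the notch in the middle of the pail's handle and leave it hanging still. Work by feel: move the hook and set the pail down on it gently, without leaning on them, and leave the cakes and the jar where they stand.

Things in the scene. Friction and masses are not known exactly. Their poses are not given: they have to be found in the camera images.
- post: Steel hook post bolted to the bench: foot 116 mm across, 10 mm high, tube 32 mm thick. Origin at the centre of the foot's underside, z up; its front is its -x side. On its head sit the swivelling hook and, above that, a grey clamp collar with the index pin; apart from the hook's arm nothing up there reaches over 42 mm from the axis, and only the pin's knob stands above 255 mm.
- hook: Swivelling hook; origin on the post's axis, 209 mm above the bench, at the height of the arm's centre line. The arm, a rod 10 mm thick, runs along the hook's -x. It turns about its z with a steady friction of 0.35 N m. It starts swung to the post's left (+y) side, 30 to 135 degrees short of home, and turns home counter-clockwise seen from above (yaw grows, end of arm moving to the front).
- hook_tip (a point): Middle of the red ball (12 mm) on the hook's upturned tip, 121 mm out from the axis, 25 mm above the arm's centre line. Seen from the axis the arm is level from 20 to 80 mm, then dips 7 mm between 98 and 108 mm (the crook), then turns up to the tip. Over the hub lies a disc of 36 mm radius, 10 to 20 mm above the arm's centre line.
- hook_seat (a point): The crook of the hook: top of the rod in the middle of the dip, 103 mm out from the axis, 207 mm above the bench; turns with the hook, axes as the hook's (arm along -x). The pail's handle hangs here.
- index_pin (a joint): Spring index pin on the collar, with a red ball knob (18 mm, top 288 mm high): 0 = up, riding on the hook's disc; 0.008 m = fully in, hook locked; part-way = not quite home, turn on. It drops by itself at home: arm towards the post's front, but the collar is hand-clamped, so home lies up to 0.45 rad (26 degrees) either side of it and must be felt. There the hook stops dead (0.03 rad play).
- pail: Small blue enamelled pail, steel handle, 0.23 to 0.46 kg, upright; origin at the centre of its underside, z up. Rim 105 mm across, 94 mm high. Fixed handle of 9 mm bar in its y-z plane: up from the rim at y = +-52 mm, nearly level at z = 146 to 150 mm from |y| = 43 to 14.5 mm (grip here, pinching along its x), raised notch at the middle: centre line z = 160 mm for |y| under 7 mm.
- bail_notch (a point): Underside of the handle's raised notch, on the pail's axis, 155.5 mm above its underside; axes as the pail's. It rests on the hook's crook when hung.
- cake_a: Easter cake in a dark paper case with white icing and sprinkles, 79 mm across, 105 mm high; origin at the centre of its underside. Leave alone.
- cake_b: Another Easter cake like cake_a. Leave alone.
- jar: Closed jar with an orange label, 68 mm across, 100 mm high; origin at the centre of its underside. Leave alone.
There are look-alikes about, which are no part of the job. Of the things shaped like the pail, the blue one is meant.

How it is judged:
On the way, in this order (a step that is already met when the one before it is completed fails the run):
1. the hook is turned to the front until its index pin has dropped fully in (value of joint index_pin above 0.006 m), for 0.2 s.
2. the pail's handle notch lies in the crook of the hook and the hook carries it (distance between bail_notch and hook_seat below 0.012 m and contact force between pail and hook above 1.5 N), for 0.2 s.
At the end, for the whole second after the job is handed in: The index pin is down in its hole (more than 6 mm of travel), the pail hangs by its handle notch in the crook of the hook (within 12 mm), within 0.15 rad of upright, and hangs still (slower than 0.04 m/s) (value of joint index_pin above 0.006 m and distance between bail_notch and hook_seat below 0.012 m and angle between pail's own z axis and vertical below 0.15 rad and linear speed of pail below 0.04 m/s); the robot touches nothing.
It fails at once if the robot pushes on the hook with more than 15 N (contact force between any of the fingers, the arm and hook above 15 N).
It fails at once if the pail is pressed or knocked on the hook with more than 20 N (contact force between pail and hook above 20 N).
It fails at once if a cake or the jar is moved by more than 20 mm (distance of any of cake_a, cake_b, jar from where it was at the start of the episode above 0.02 m).
It also fails if it takes over 72 s, if anything falls off the work surface, if the arm or the gripper's body presses on something with over 40 N, if the wrist force passes 120 N, or if a joint passes its speed limit or range.

## Working session

There is one attempt and no reset: what is moved stays moved. The work goes in short steps, Python scripts to look and compute and a tool call to move; the robot and the scene stay as the last step left them, time stands still between calls to the robot, and variables do not carry over. Pictures are saved under pics/ and viewed, at most 11 in all, crops included, and the job is handed in when it is done.

Besides the shell and the picture viewer there is one more tool, called after "Call:" as a command line: name --argument value ..., lists and objects as JSON in quotes. drive_tool: Moves the arm, as the interface text tells. Its arguments: {"type":"object","properties":{"rows":{"type":"array"},"force":{"type":"number"}},"required":["rows"]}

```bash
mkdir -p pics; cat > h.py <<'E'
import numpy as np, cv2
from rig import manip, eyes, job
def shot(n,f=None):
    c=eyes.get_calibration(n); im=eyes.get_image(n)
    if f: cv2.imwrite('pics/'+f,im[:,:,::-1])
    return im,c
def ray(c,u,v):
    K=np.array(c["camera_matrix"]);V=np.array(c["view"])
    p=cv2.undistortPoints(np.array([[[u,v]]],float),K,np.array([c["k1"],0,0,0,0]))[0,0]
    # k1 model is the same as OpenCV's radial k1
    d=V[:3,:3].T@np.array([p[0],-p[1],-1.]); o=-V[:3,:3].T@V[:3,3]
    return o,d/np.linalg.norm(d)
def onz(c,u,v,z):
    o,d=ray(c,u,v); return o+d*(z-o[2])/d[2]
def tri(r1,r2):
    A=np.zeros((3,3));b=np.zeros(3)
    for o,d in (r1,r2):
        P=np.eye(3)-np.outer(d,d);A+=P;b+=P@o
    x=np.linalg.solve(A,b)
    return x,[np.linalg.norm(np.cross(x-o,d)) for o,d in (r1,r2)]
def proj(c,p):
    V=np.array(c["view"]);q=V[:3,:3]@np.array(p)+V[:3,3]
    s=np.array([q[0],-q[1]])/-q[2];s=s*(1+c["k1"]*(s@s))
    return (np.array(c["camera_matrix"])@[*s,1])[:2]
def blobs(im,lo,hi,minA=15):
    h=cv2.cvtColor(im,cv2.COLOR_RGB2HSV);m=cv2.inRange(h,np.array(lo),np.array(hi))
    n,_,s,ce=cv2.connectedComponentsWithStats(m)
    return [(ce[i].round(1).tolist(),s[i].tolist()) for i in range(1,n) if s[i,4]>=minA]
E
python3 - <<'E'
from h import *
print(manip.get_state())
for n in("side","top"):
    im,c=shot(n,n+'0.png'); V=np.array(c["view"]);print(n,(-V[:3,:3].T@V[:3,3]).round(3),c["k1"])
    print('red',blobs(im,(0,150,80),(6,255,255)),blobs(im,(174,150,80),(180,255,255)));print('blue',blobs(im,(95,110,40),(130,255,255),60))
E
```

```text
{'clock': 0.0, 'qpos': array([-1.28001034e+00,  2.76583012e-01,  1.50615625e+00, -3.46314218e-07,
        1.36069801e+00, -1.20986277e-01]), 'qd': array([-9.67123585e-04, -6.80308370e-04, -9.77798496e-05,  8.20145585e-04,
       -1.15663019e-03, -8.76566281e-04]), 'effort': array([ 2.82283640e-03, -4.16777515e+01, -2.45805502e+01,  3.41581244e-04,
        1.07971154e-02,  1.82149114e-05]), 'position': array([ 0.22998638, -0.52643394,  0.24143732]), 'ee_rot': array([-9.18974575e-04,  9.78879789e-01,  2.04434606e-01, -7.83787369e-05]), 'contact_force': array([-0.2291746 , -0.85650322,  0.37370937]), 'moment': array([-0.02097411, -0.00570894, -0.02182956]), 'gripper_force': 0.0, 'width': 0.08570340231958627}
side [0.465 1.01  1.114] -0.070395954165616
red [([284.6, 174.0], [282, 172, 6, 5, 22])] []
blue [([349.6, 135.6], [341, 127, 22, 18, 141])]
top [0.366 0.011 1.156] -0.06861745953827
red [([312.5, 174.6], [310, 172, 6, 7, 33])] []
blue [([472.7, 244.2], [456, 237, 29, 22, 238]), ([462.5, 258.4], [447, 244, 37, 29, 592])]
```

View pics/side0.png

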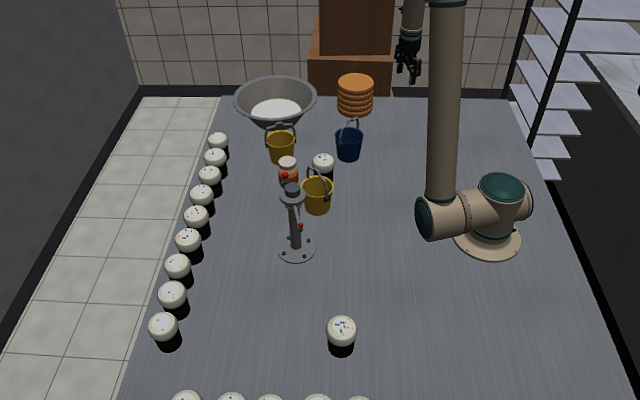

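View pics/top0.png

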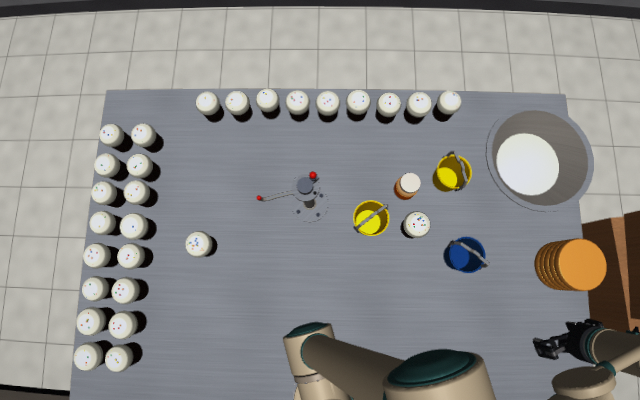

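Top view: the hook's red tip is at (260,198), post head at (306,186) and foot near (310,206), so the arm points to +y. There are three pail shapes. Two are yellow, at (371,218) and (453,172). The blue one at (465,256), with its handle running (452,239) to (486,266), is the one meant. The side view agrees: tip (300,225), knob (285,174), blue pail (349,145). I'll confirm the blue pail in an enlarged crop and measure.

```bash
python3 - <<'E'
from h import *
a=cv2.imread('pics/top0.png');b=cv2.imread('pics/side0.png')
def crop(i,x,y,w,h,s): return cv2.resize(i[y:y+h,x:x+w],None,fx=s,fy=s,interpolation=cv2.INTER_CUBIC)
t=np.vstack([np.hstack([crop(a,420,215,80,58,5),crop(a,245,160,80,58,5)]),np.hstack([crop(b,310,108,80,58,5),crop(b,260,160,80,116,5)[:290]])])
cv2.imwrite('pics/crop.png',t)
ct=eyes.get_calibration("top");cs=eyes.get_calibration("side")
for n,i in(("top",a),("side",b)):
    print(n,[x for x in blobs(i[:,:,::-1],(0,120,60),(8,255,255),5)])
print('tip',tri(ray(ct,260,198),ray(cs,300,225)))
print('knob',tri(ray(ct,312.5,174.6),ray(cs,284.6,174)))
print('foot',onz(ct,311,206,.01),onz(cs,297,249,.01))
print('pailrim',onz(ct,465,254.5,.094))
for p in((452,239),(486,266),(469,252)): print(onz(ct,*p,.148))
for n,p in(("cake",(416.5,224.5)),("jar",(410,183)),("yel",(371,217)),("cake2",(199,243))): print(n,onz(ct,*p,.1))
E
```

```text
top [([312.5, 174.6], [310, 172, 6, 7, 33]), ([394.0, 189.0], [394, 187, 1, 5, 5]), ([258.7, 197.5], [257, 196, 5, 4, 15])]
side [([284.7, 174.0], [282, 172, 7, 5, 26]), ([300.1, 224.2], [298, 222, 5, 5, 15])]
tip (array([0.55624747, 0.18749893, 0.22902938]), [np.float64(0.0012497257143874875), np.float64(0.0012497257143875714)])
knob (array([0.6051602 , 0.05218138, 0.28103477]), [np.float64(0.0011052394779374694), np.float64(0.00110523947793757)])
foot [0.5760856  0.06751171 0.01      ] [0.58247386 0.08213811 0.01      ]
pailrim [ 0.42612514 -0.37755771  0.094     ]
[ 0.46466048 -0.32407412  0.148     ]
[ 0.39265676 -0.4137779   0.148     ]
[ 0.42988469 -0.36908209  0.148     ]
cake [ 0.50977423 -0.23958244  0.1       ]
jar [ 0.63158925 -0.22436695  0.1       ]
yel [ 0.52980516 -0.10953797  0.1       ]
cake2 [0.447392   0.38251681 0.1       ]
```

View pics/crop.png

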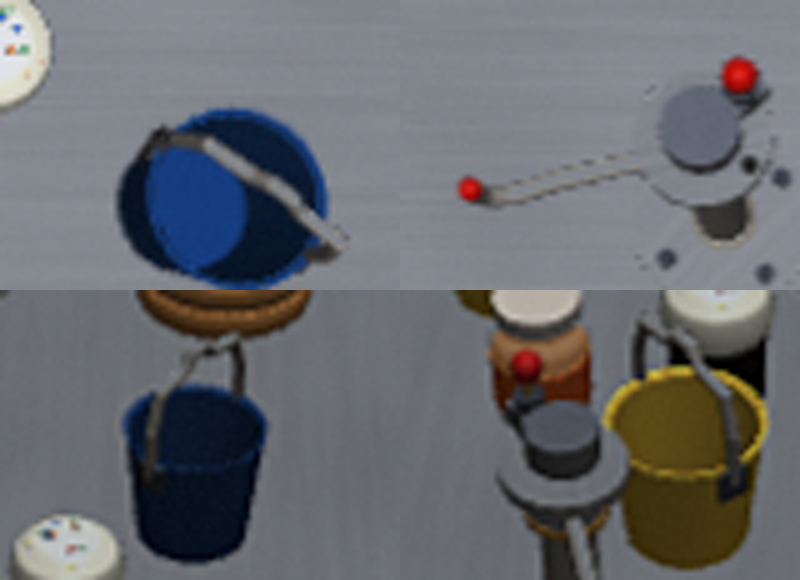

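```bash
python3 - <<'E'
from h import *
ct=eyes.get_calibration("top");cs=eyes.get_calibration("side")
ax=tri(ray(ct,305,185),ray(cs,292.5,187));print('cap',ax)
A=(ax[0][:2]);tip=np.array([.5562,.1875]);kn=np.array([.6052,.0522]);ho=onz(ct,314.8,193,.229)[:2]
for n,p in(("tip",tip),("knob",kn),("hole",ho)):
    d=p-A;print(n,p.round(4),np.hypot(*d).round(4),np.degrees(np.arctan2(d[1],d[0])).round(1))
print('tipray',onz(ct,258.9,197.5,.234),onz(cs,300.1,224.2,.234))
for p in((451,243),(461,243.5),(467,248),(474,253),(480,257),(487,264)): print('top',p,onz(ct,*p,.148).round(4))
# side: handle corners
for p in((346.5,121),(356.5,118)): print('side',p,onz(cs,*p,.148).round(4))
c=eyes.get_calibration("wrist");V=np.array(c["view"]);s=manip.get_state()
from scipy.spatial.transform import Rotation as R
q=s["ee_rot"];Rt=R.from_quat([q[1],q[2],q[3],q[0]]).as_matrix()
print("cam in tool",Rt.T@((-V[:3,:3].T@V[:3,3])-s["position"]),"\n",Rt.T@V[:3,:3].T,"\ntool\n",Rt)
print(c["camera_matrix"])
E
```

```text
cap (array([0.58475657, 0.07172753, 0.2529031 ]), [np.float64(0.0001233256660330212), np.float64(0.00012332566603293662)])
tip [0.5562 0.1875] 0.1192 103.9
knob [0.6052 0.0522] 0.0283 -43.7
hole [0.5698 0.0478] 0.0282 -122.1
tipray [0.55522506 0.18949376 0.234     ] [0.55691785 0.18904648 0.234     ]
top (451, 243) [ 0.4538 -0.3208  0.148 ]
top (461, 243.5) [ 0.4527 -0.3482  0.148 ]
top (467, 248) [ 0.4406 -0.3641  0.148 ]
top (474, 253) [ 0.4273 -0.3827  0.148 ]
top (480, 257) [ 0.4167 -0.3986  0.148 ]
top (487, 264) [ 0.398  -0.4168  0.148 ]
side (346.5, 121) [ 0.438  -0.3915  0.148 ]
side (356.5, 118) [ 0.4026 -0.411   0.148 ]
cam in tool [ 0.08229175 -0.00066353 -0.13289034] 
 [[ 1.14843227e-04  9.47967245e-01  3.18367851e-01]
 [ 9.99999726e-01  1.23870634e-04 -7.29560158e-04]
 [-7.31035560e-04  3.18367848e-01 -9.47966972e-01]] 
tool
 [[ 9.16408064e-01  4.00244960e-01 -4.82717784e-04]
 [ 4.00245199e-01 -9.16406667e-01  1.61301468e-03]
 [ 2.03235199e-04 -1.67138513e-03 -9.99998583e-01]]
[[276.59591002   0.         315.44857821]
 [  0.         276.59591002 197.78879633]
 [  0.           0.           1.        ]]
```

The crop confirms the blue pail, with its handle running at about 57° world. The post axis is near (0.584, 0.072). The arm stands at 104°, the disc hole at -122° and the pin at -44°, so about 78° of turning remains. I'll move to behind the hook arm with the fingers closed.

Call:
drive_tool --rows '[[[0,0,0],[2.6,4.9,2],0],[[0,0,0],[2.6,4.9,2],0],[[0,0,0],[2.6,4.9,2],0],[[0,0,0],[2.6,4.9,2],0],[[0,0,0],[2.6,4.9,2],0],[[0,0,0],[2.6,4.9,2],0],[[0,0,0],[2.6,4.9,2],0],[[0,0,0],[2.6,4.9,2],0]]'

```text
clock: 1.1
position: [0.4385, -0.1332, 0.4027]
ee_rot: [0.0, 0.979, 0.204, -0.0]
contact_force: [0.9, -1.3, -0.7]
width: 0.0003
gripper_force: 0.0
```

Call:
drive_tool --rows '[[[0,0,0],[2.6,4.9,0],0],[[0,0,0],[2.6,4.9,0],0],[[0,0,0],[2.6,4.9,0],0],[[0,0,-0.08],[2.6,4.9,0],0],[[0,0,-0.09],[2.6,4.9,0],0],[[0,0,0],[2.6,4.9,0],0],[[0,0,0],[0,0,0],0]]'

```text
clock: 1.98
position: [0.5952, 0.1624, 0.4]
ee_rot: [-0.001, 0.992, 0.123, -0.001]
contact_force: [-0.7, -1.0, 0.6]
width: -0.0002
gripper_force: 0.0
```

```bash
python3 - <<'E'
from h import *
im,c=shot("wrist","w1.png");b=blobs(im,(0,120,60),(8,255,255),15);print(b)
for x,_ in b: print(onz(c,*x,.234).round(4),onz(c,*x,.279).round(4))
E
```

```text
[([284.3, 208.8], [280, 204, 10, 10, 72]), ([426.6, 212.1], [418, 204, 19, 17, 250])]
[0.5552 0.1902 0.234 ] [0.5732 0.1892 0.279 ]
[0.5916 0.0286 0.234 ] [0.6042 0.0519 0.279 ]
```

View pics/w1.png

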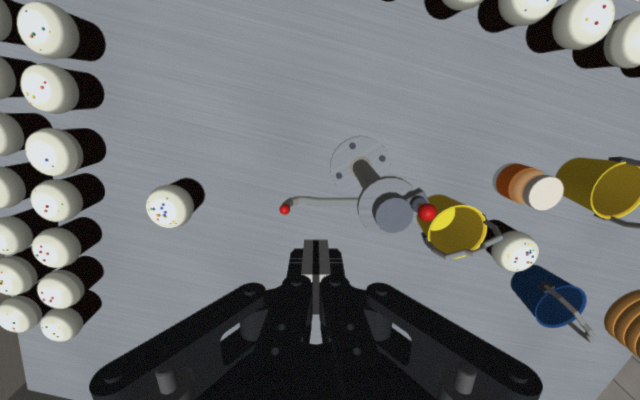

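Wrist view: the tip ball is at (284,209), which gives (0.555, 0.190), and the arm is at 104°. The knob is at (427,212). I'll descend behind the arm.

Call:
drive_tool --rows '[[[0,0,0],[0,0,-5],0],[[0,0,0],[0,0,-5],0],[[0,0,0],[0,0,-5],0],[[0,0,0],[0,0,-3],0],[[0,0,0],[0,0,-1.4],0],[[0,0,0],[0,0,0],0],[[0,0,0],[-0.6,-0.15,0],0],[[0,0,0],[-0.5,-0.12,0],0]]'

```text
clock: 3.02
position: [0.5834, 0.1563, 0.2099]
ee_rot: [0.0, 0.993, 0.121, 0.001]
contact_force: [-0.1, -0.1, -0.3]
width: -0.0001
gripper_force: 0.0
```

```bash
python3 - <<'E'
import numpy as np
A=np.array([58.48,7.17])
def P(th): f=np.radians(th-10.3);return A+8.94*np.array([np.cos(f),np.sin(f)])
p=P(104);print(p)
for th in [106,109,112]+list(range(116,160,4))+list(range(159,205,3)):
    q=P(th);print(th,(q-p).round(2),q.round(2));p=q
E
```

```text
[57.90308116 16.09136563]
106 [-0.31 -0.03] [57.59 16.07]
109 [-0.46 -0.06] [57.13 16.01]
112 [-0.46 -0.08] [56.67 15.92]
116 [-0.61 -0.15] [56.06 15.78]
120 [-0.59 -0.19] [55.47 15.59]
124 [-0.58 -0.23] [54.89 15.36]
128 [-0.56 -0.27] [54.32 15.09]
132 [-0.54 -0.31] [53.78 14.78]
136 [-0.52 -0.35] [53.26 14.43]
140 [-0.49 -0.38] [52.77 14.05]
144 [-0.47 -0.42] [52.3  13.63]
148 [-0.44 -0.45] [51.87 13.19]
152 [-0.4  -0.48] [51.46 12.71]
156 [-0.37 -0.5 ] [51.09 12.21]
159 [-0.25 -0.39] [50.84 11.81]
162 [-0.23 -0.41] [50.61 11.41]
165 [-0.21 -0.42] [50.4  10.99]
168 [-0.19 -0.43] [50.21 10.56]
171 [-0.17 -0.44] [50.04 10.12]
174 [-0.14 -0.45] [49.9   9.68]
177 [-0.12 -0.45] [49.78  9.23]
180 [-0.1  -0.46] [49.68  8.77]
183 [-0.07 -0.46] [49.61  8.31]
186 [-0.05 -0.47] [49.57  7.84]
189 [-0.02 -0.47] [49.54  7.37]
192 [ 0.   -0.47] [49.54  6.9 ]
195 [ 0.03 -0.47] [49.57  6.44]
198 [ 0.05 -0.47] [49.62  5.97]
201 [ 0.07 -0.46] [49.7   5.51]
204 [ 0.1  -0.46] [49.79  5.05]
```

Call:
drive_tool --rows '[[[0,0,0],[0,0.3,0],0],[[0,0,0],[-0.2,0.15,0],0],[[0,0,0],[-0.2,0,0],0]]'

```text
clock: 3.4
position: [0.5792, 0.1611, 0.2084]
ee_rot: [0.0, 0.993, 0.121, 0.0]
contact_force: [2.9, -0.3, 0.5]
width: 0.0002
gripper_force: 1.6
```

Call:
drive_tool --rows '[[[0,0,0.035],[-0.3,0,0],0],[[0,0,0.05],[-0.45,-0.05,0],0],[[0,0,0.05],[-0.45,-0.08,0],0],[[0,0,0.07],[-0.6,-0.15,0],0]]'

```text
clock: 3.9
position: [0.5629, 0.1587, 0.2086]
ee_rot: [-0.0, 0.975, 0.223, 0.002]
contact_force: [4.4, 0.9, -1.3]
width: 0.0
gripper_force: 2.4
```

Call:
drive_tool --rows '[[[0,0,0.07],[-0.6,-0.18,0],0],[[0,0,0.07],[-0.58,-0.22,0],0],[[0,0,0.07],[-0.56,-0.26,0],0],[[0,0,0.07],[-0.54,-0.3,0],0],[[0,0,0.07],[-0.52,-0.35,0],0],[[0,0,0.07],[-0.5,-0.38,0],0]]'

```text
clock: 4.65
position: [0.5296, 0.142, 0.2086]
ee_rot: [-0.0, 0.907, 0.421, 0.002]
contact_force: [4.3, 2.9, -1.3]
width: -0.0002
gripper_force: 2.3
```

Call:
drive_tool --rows '[[[0,0,0.07],[-0.47,-0.42,0],0],[[0,0,0.07],[-0.44,-0.45,0],0],[[0,0,0.07],[-0.4,-0.48,0],0],[[0,0,0.05],[-0.29,-0.37,0],0]]'

```text
clock: 5.15
position: [0.5134, 0.1249, 0.2086]
ee_rot: [-0.0, 0.845, 0.535, 0.002]
contact_force: [4.8, 2.6, -2.1]
width: -0.0
gripper_force: 2.2
```

Call:
drive_tool --rows '[[[0,0,0.05],[-0.26,-0.38,0],0],[[0,0,0.05],[-0.24,-0.4,0],0],[[0,0,0.05],[-0.22,-0.42,0],0],[[0,0,0.035],[-0.13,-0.28,0],0],[[0,0,0.025],[-0.09,-0.22,0],0],[[0,0,0.025],[-0.08,-0.22,0],0]]'

```text
clock: 5.9
position: [0.5028, 0.1054, 0.2085]
ee_rot: [0.0, 0.777, 0.63, 0.001]
contact_force: [4.0, 3.5, -1.5]
width: -0.0001
gripper_force: 2.0
```

Call:
drive_tool --rows '[[[0,0,0.025],[-0.08,-0.22,0],0],[[0,0,0.025],[-0.07,-0.22,0],0],[[0,0,0.017],[-0.05,-0.15,0],0]]'

```text
clock: 6.28
position: [0.4998, 0.0987, 0.2085]
ee_rot: [0.0, 0.755, 0.656, 0.0]
contact_force: [2.3, 2.4, 0.7]
width: -0.0001
gripper_force: 1.5
```

```bash
python3 - <<'E'
from h import *
im,c=shot("top","t2.png")
for x,_ in blobs(im,(0,120,60),(8,255,255),5): print(x,onz(c,*x,.234).round(4),onz(c,*x,.279).round(4))
im,c=shot("side","s2.png")
for x,_ in blobs(im,(0,120,60),(8,255,255),5): print(x,onz(c,*x,.234).round(4),onz(c,*x,.279).round(4))
E
```

```text
[313.9, 173.8] [0.619  0.0509 0.234 ] [0.6066 0.049  0.279 ]
[394.0, 189.0] [ 0.5816 -0.1532  0.234 ] [ 0.5711 -0.1452  0.279 ]
[297.8, 233.4] [0.4653 0.0879 0.234 ] [0.4605 0.0842 0.279 ]
[284.8, 174.7] [6.134e-01 6.000e-04 2.340e-01] [0.6058 0.0522 0.279 ]
```

Call:
drive_tool --rows '[[[0,0,0.017],[-0.04,-0.15,0],0],[[0,0,0.017],[-0.04,-0.15,0],0],[[0,0,0.017],[-0.03,-0.15,0],0]]'

```text
clock: 6.75
position: [0.4979, 0.0945, 0.208]
ee_rot: [-0.001, 0.738, 0.675, -0.0]
contact_force: [-2.0, 2.6, 0.2]
width: 0.0005
gripper_force: 1.4
```

Call:
drive_tool --rows '[[[0,0,0.017],[-0.03,-0.15,0],0],[[0,0,0.017],[-0.03,-0.15,0],0]]'

```text
clock: 7.0
position: [0.4973, 0.0919, 0.2081]
ee_rot: [-0.001, 0.727, 0.687, -0.0]
contact_force: [-1.7, 4.6, 0.5]
width: -0.0003
gripper_force: 2.2
```

Call:
drive_tool --rows '[[[0,0,0.012],[-0.02,-0.12,0],0],[[0,0,0.012],[-0.02,-0.12,0],0]]'

```text
clock: 7.25
position: [0.4969, 0.0893, 0.208]
ee_rot: [-0.001, 0.718, 0.696, -0.0]
contact_force: [-3.8, 4.0, 0.9]
width: 0.0
gripper_force: 2.2
```

Call:
drive_tool --rows '[[[0,0,0.012],[-0.02,-0.12,0],0],[[0,0,0.012],[-0.02,-0.12,0],0]]'

```text
clock: 7.5
position: [0.4964, 0.0874, 0.208]
ee_rot: [-0.001, 0.71, 0.704, -0.0]
contact_force: [-2.6, 6.9, 0.5]
width: -0.0005
gripper_force: 3.2
```

```bash
cat > kn.py <<'E'
from h import *
for n in("side","top"):
    im,c=shot(n)
    for x,_ in blobs(im,(0,120,60),(8,255,255),5): print(n,x,onz(c,*x,.234).round(4))
for z in(.279,.271): print(proj(eyes.get_calibration("side"),(.6058,.0522,z)))
print(manip.get_state()["contact_force"])
E
python3 kn.py
```

```text
side [285.1, 176.4] [0.6119 0.0078 0.234 ]
top [304.2, 233.8] [0.4646 0.0719 0.234 ]
[284.8068185 174.6882444]
[284.98590935 176.94618553]
[-2.66470596  6.34193669  0.59134693]
```

Call:
drive_tool --rows '[[[0,0,0],[0,-0.1,0],0],[[0,0,0],[0,0,0],0]]'

```text
clock: 7.85
position: [0.4964, 0.0869, 0.2081]
ee_rot: [-0.002, 0.71, 0.704, 0.0]
contact_force: [-2.8, 6.2, 0.2]
width: 0.0
gripper_force: 3.4
```

```bash
python3 kn.py
```

```text
side [285.1, 176.4] [0.6119 0.0078 0.234 ]
top [304.4, 233.9] [0.4643 0.0714 0.234 ]
[284.8068185 174.6882444]
[284.98590935 176.94618553]
[-2.34183654  6.54359169  0.55791943]
```

Call:
drive_tool --rows '[[[0,0,0],[0,-0.1,0],0],[[0,0,0],[0,0,0],0]]'

```text
clock: 8.2
position: [0.4964, 0.0864, 0.208]
ee_rot: [-0.002, 0.71, 0.704, 0.001]
contact_force: [-3.5, 8.8, -0.2]
width: 0.0001
gripper_force: 4.0
```

Call:
drive_tool --rows '[[[0,0,0],[0,-0.1,0],0],[[0,0,0],[0,0,0],0]]'

```text
clock: 8.45
position: [0.4964, 0.0858, 0.2081]
ee_rot: [-0.003, 0.71, 0.704, 0.001]
contact_force: [-3.3, 9.6, 0.7]
width: 0.0003
gripper_force: 4.6
```

```bash
python3 kn.py
```

```text
side [285.1, 176.3] [0.6119 0.0074 0.234 ]
top [304.9, 233.7] [0.4648 0.0702 0.234 ]
[284.8068185 174.6882444]
[284.98590935 176.94618553]
[-2.76445546  8.76630712 -0.2421499 ]
```

Call:
drive_tool --rows '[[[0,0,0],[0,0.5,0],0],[[0,0,0],[0,2,0],0],[[0,0,0],[0,0,4],0],[[0,0,0],[0,0,6],0],[[0,0,0],[-0.5,0,6],0],[[0,0,0],[-1,-2,3],4],[[0,0,-0.06],[-1,-5,0],4],[[0,0,-0.06],[-1,-6,0],4]]'

```text
clock: 9.55
position: [0.4627, -0.0235, 0.3992]
ee_rot: [0.002, 0.751, 0.66, -0.0]
contact_force: [1.2, -0.5, 0.1]
width: 0.0397
gripper_force: 0.0
```

Call:
drive_tool --rows '[[[0,0,-0.06],[-1,-6,0],4],[[0,0,-0.06],[-1,-6,0],4],[[0,0,-0.06],[-1,-6,0],4],[[0,0,-0.06],[-1,-6,-1],4],[[0,0,-0.06],[-1,-6,-2],4],[[0,0,-0.06],[-0.5,-5,-3],4],[[0,0,-0.06],[0,-3,-2],4],[[0,0,0],[0,0,0],4]]'

```text
clock: 10.55
position: [0.4062, -0.4027, 0.3162]
ee_rot: [-0.001, 0.873, 0.488, -0.002]
contact_force: [-0.2, -0.1, -0.4]
width: 0.04
gripper_force: 0.0
```

```bash
python3 kn.py; python3 - <<'E'
from h import *
print(manip.get_state()["position"],manip.get_state()["ee_rot"])
shot("wrist","w3.png");shot("top","t3.png");shot("side","s3.png")
E
```

```text
side [284.9, 176.2] [0.6125 0.007  0.234 ]
side [337.0, 192.2] [0.4659 0.0682 0.234 ]
top [312.5, 175.4] [0.6147 0.0544 0.234 ]
top [304.7, 233.9] [0.4643 0.0707 0.234 ]
[284.8068185 174.6882444]
[284.98590935 176.94618553]
[-0.40829978 -0.35909954  0.18305271]
[ 0.40735176 -0.4005139   0.31890708] [ 8.00437927e-05  8.72311978e-01  4.88949485e-01 -4.56607503e-04]
```

View pics/w3.png

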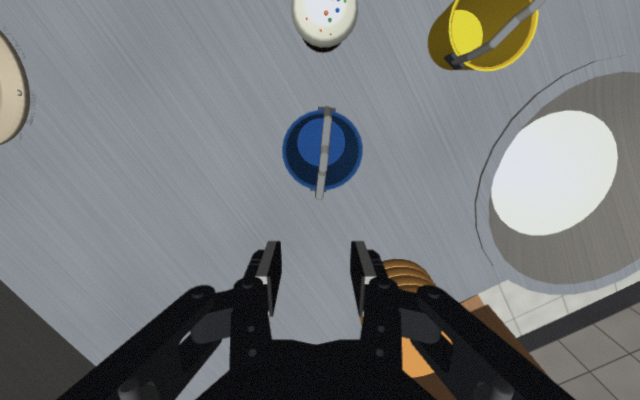

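Wrist view: the blue pail's rim is centred at about (322,150), and its handle runs from (327,108) down to (320,198), nearly along the tool's x. The hook arm is now at 181°, and the knob has dropped about 8 mm.

```bash
python3 - <<'E'
from h import *
im=cv2.cvtColor(cv2.imread('pics/w3.png'),cv2.COLOR_BGR2RGB);c=eyes.get_calibration("wrist")
h=cv2.cvtColor(im,cv2.COLOR_RGB2HSV)
for r in range(118,196,6):
    row=h[r,300:345];xs=np.where(row[:,1]<70)[0]+300
    if len(xs): u=xs.mean();print(r,u.round(1),len(xs),onz(c,u,r,.148).round(4))
b=blobs(im,(95,110,20),(130,255,255),200);print(b)
(x,y),_=cv2.minEnclosingCircle(cv2.findNonZero(cv2.inRange(h[:220],(95,110,30),(130,255,255))));print(x,y,onz(c,x,y,.094),_)
t,ct=cv2.imread('pics/t3.png'),eyes.get_calibration("top")
E
```

```text
118 327.5 8 [ 0.4553 -0.3471  0.148 ]
124 326.5 8 [ 0.4512 -0.3519  0.148 ]
130 326.5 8 [ 0.448  -0.3573  0.148 ]
136 325.5 8 [ 0.4438 -0.3622  0.148 ]
142 325.0 9 [ 0.44   -0.3675  0.148 ]
148 324.5 8 [ 0.4362 -0.3728  0.148 ]
154 324.0 9 [ 0.4324 -0.3782  0.148 ]
160 323.5 8 [ 0.4285 -0.3836  0.148 ]
166 323.0 9 [ 0.4245 -0.3892  0.148 ]
172 322.0 9 [ 0.42   -0.3945  0.148 ]
178 321.0 9 [ 0.4155 -0.3999  0.148 ]
184 320.4 11 [ 0.4112 -0.4056  0.148 ]
190 321.9 43 [ 0.409  -0.4127  0.148 ]
[([303.9, 147.9], [282, 110, 42, 80, 2338]), ([342.4, 151.5], [324, 111, 39, 79, 1982])]
325.0 98.5 [ 0.46525303 -0.32890983  0.094     ] 91.2922134399414
```

Call:
drive_tool --rows '[[[0,0,-0.09],[0.6,-0.45,-4],4],[[0,0,0],[0,0,-5],4],[[0,0,0],[0,0,-5],4],[[0,0,0],[0,0,-2.5],4],[[0,0,0],[0,0,-1],4],[[0,0,0],[0,0,0],4]]'

```text
clock: 11.55
position: [0.4142, -0.4044, 0.1445]
ee_rot: [0.001, 0.893, 0.45, 0.0]
contact_force: [0.3, 0.2, -0.6]
width: 0.0398
gripper_force: 0.0
```

```bash
python3 - <<'E'
from h import *
s=manip.get_state();print(s["position"],s["ee_rot"],s["contact_force"])
im,_=shot("wrist");cv2.imwrite('pics/w4.png',im[60:360,160:480,::-1])
E
```

```text
[ 0.41416267 -0.40439643  0.14453956] [5.64534760e-04 8.93205981e-01 4.49647365e-01 6.14488897e-05] [ 0.26303266  0.24735791 -0.57730761]
```

View pics/w4.png

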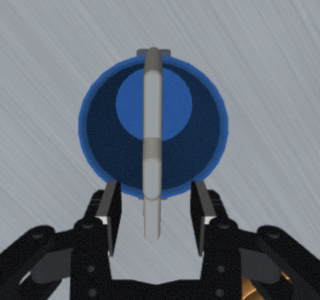

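The handle bar (crop x 152) sits between the pads (mid 157). The rim puts the pail's centre 24 mm from the TCP. I'll shift 5 mm outward and 1.5 mm sideways, go down a little and close.

Call:
drive_tool --rows '[[[0,0,0],[-0.4,-0.3,-0.3],4],[[0,0,0],[0,0,-0.1],4],[[0,0,0],[0,0,0],1.5],[[0,0,0],[0,0,0],0],[[0,0,0],[0,0,0],0],[[0,0,0],[0,0,0],0]]' --force 70

```text
clock: 12.35
position: [0.4096, -0.4078, 0.1402]
ee_rot: [0.0, 0.893, 0.449, -0.0]
contact_force: [-1.0, 0.3, 3.4]
width: 0.0066
gripper_force: 68.3
```

Call:
drive_tool --rows '[[[0,0,0],[0,0,0.3],0],[[0,0,0],[0,0,1],0],[[0,0,0],[0,0,2],0],[[0,0,0],[0,0,4],0],[[0,0,0],[0,0,4],0],[[0,0,0],[0,0,0],0]]'

```text
clock: 13.1
position: [0.4112, -0.4091, 0.2565]
ee_rot: [0.004, 0.893, 0.449, 0.001]
contact_force: [-0.8, 0.4, -4.3]
width: 0.0066
gripper_force: 68.3
```

```bash
python3 - <<'E'
from h import *
s=manip.get_state();print(s["position"],s["ee_rot"],s["contact_force"],s["moment"],s["width"])
im,_=shot("wrist","w5.png");shot("side","s5.png");shot("top","t5.png")
a=im[:,:,::-1][60:360,160:480];b=cv2.imread('pics/s5.png')[60:160,290:410];cv2.imwrite('pics/v5.png',np.hstack([a,cv2.resize(b,(360,300))]))
E
```

```text
[ 0.41118211 -0.40909864  0.25646562] [0.00403166 0.89337871 0.44928538 0.00094086] [-0.81736224  0.4360269  -4.30795425] [-0.2027145  -0.01590627 -0.01848357] 0.006582047291327047
```

View pics/v5.png

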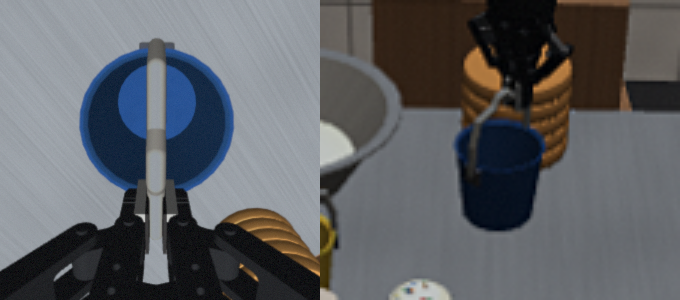

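Grip is good: the pail hangs nearly upright, weighs about 4.3 N, and is held about 29 mm to one side of the notch. I'll carry it high to the outer side of the hook's tip, turning it so the handle lies square to the arm.

Call:
drive_tool --rows '[[[0,0,0],[0,0,2],0],[[0,0,0.03],[-0.1,1,3],0],[[0,0,0.06],[-0.15,2.5,1.5],0],[[0,0,0.06],[-0.15,4,0],0],[[0,0,0.06],[-0.15,4.5,0],0],[[0,0,0.06],[-0.15,4.5,0],0],[[0,0,0.06],[-0.15,4.5,0],0],[[0,0,0.06],[-0.15,4.5,0],0]]'

```text
clock: 14.25
position: [0.3981, -0.1494, 0.3163]
ee_rot: [-0.002, 0.788, 0.615, -0.0]
contact_force: [-0.5, 0.2, -2.7]
width: 0.0066
gripper_force: 68.4
```

Call:
drive_tool --rows '[[[0,0,0.06],[-0.15,4.5,0],0],[[0,0,0.06],[-0.15,4.5,0],0],[[0,0,0.06],[-0.15,4,0],0],[[0,0,0.06],[-0.15,3,0],0],[[0,0,0.03],[-0.1,2,0],0],[[0,0,0],[0,1,-1],0],[[0,0,0],[0,0.5,-1],0],[[0,0,0],[0,0,0],0]]'

```text
clock: 15.25
position: [0.3915, 0.0424, 0.2962]
ee_rot: [-0.001, 0.7, 0.715, -0.001]
contact_force: [0.1, 1.2, -3.1]
width: 0.0067
gripper_force: 68.3
```

```bash
python3 - <<'E'
from h import *
s=manip.get_state();print(s["position"],s["ee_rot"],s["contact_force"],s["moment"],s["width"])
q=s["ee_rot"];print(np.degrees(2*np.arctan2(q[2],q[1])))
E
```

```text
[0.39151774 0.04240249 0.29618   ] [-0.00121182  0.69958564  0.71454658 -0.00128802] [ 0.08784913  1.15789195 -3.0634699 ] [-0.10164838  0.00094993  0.00026229] 0.0067037044083821
91.21228634633114
```

Call:
drive_tool --rows '[[[0,0,0],[0,-0.1,-1.5],0],[[0,0,0],[0,0,-2],0],[[0,0,0],[0,0,-2],0],[[0,0,0],[0,0,-0.8],0],[[0,0,0],[0,0,0],0],[[0,0,0],[0,0,0],0]]'

```text
clock: 16.0
position: [0.3934, 0.0413, 0.2354]
ee_rot: [0.001, 0.7, 0.714, 0.001]
contact_force: [-0.3, -0.3, -3.5]
width: 0.0067
gripper_force: 68.3
```

```bash
python3 - <<'E'
from h import *
s=manip.get_state();p=s["position"];print(p,s["contact_force"])
N=p+[0,.029,.0155]
ims=[]
for n in("side","wrist"):
    im,c=shot(n);im=im.copy()
    for P,col in((N,(255,0,255)),(N+[0,0,-.0615],(0,255,0)),((.4638,.0695,.234),(0,255,255)),((.4818,.0699,.207),(255,255,0))):
        u=proj(c,P);print(n,u.round(1));cv2.circle(im,(int(u[0]*1),int(u[1])),1,col,-1)
    ims.append(im[:,:,::-1])
print(blobs(im,(0,120,60),(8,255,255),5))
a=cv2.resize(ims[0][140:260,250:410],(480,360),interpolation=cv2.INTER_CUBIC);b=ims[1][0:360,180:500]
cv2.imwrite('pics/v6.png',np.hstack([a,b]))
E
```

```text
[0.39336669 0.04125347 0.23543336] [-0.31855838 -0.30239836 -3.51820822]
side [364.4 188.6]
side [363.2 205.1]
side [337.8 192.5]
side [331.  199.7]
wrist [316.7 226.9]
wrist [316.1 188.7]
wrist [449.3 217. ]
wrist [457.9 200.2]
[([452.3, 215.9], [440, 205, 25, 23, 430])]
```

View pics/v6.png

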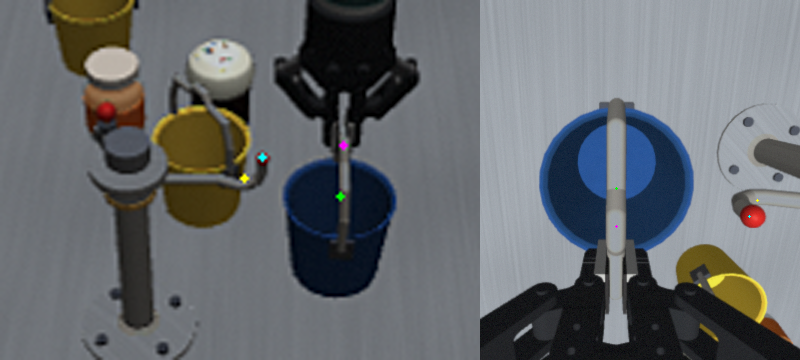

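Wrist crop: the handle's raised notch (rows 190–255, column 316) lies level with the hook ball at (452,216). The side view shows the notch clear above the ball and the rim below the arm. I'll slide it in over the tip.

Call:
drive_tool --rows '[[[0,0,0],[0.8,-0.1,0],0],[[0,0,0],[1.5,0,0],0],[[0,0,0],[1.5,0,0],0],[[0,0,0],[1.5,0,0],0],[[0,0,0],[1.2,0,0],0],[[0,0,0],[1,0,0],0],[[0,0,0],[0.7,0,0],0],[[0,0,0],[0.5,0,0],0]]'

```text
clock: 17.1
position: [0.4799, 0.0405, 0.2347]
ee_rot: [-0.0, 0.7, 0.715, -0.0]
contact_force: [-0.0, -0.5, -3.5]
width: 0.0061
gripper_force: 68.4
```

Call:
drive_tool --rows '[[[0,0,0],[0.2,0,0],0],[[0,0,0],[0,0,0],0],[[0,0,0],[0,0,0],0]]'

```text
clock: 17.48
position: [0.4814, 0.0405, 0.2349]
ee_rot: [-0.0, 0.7, 0.715, -0.0]
contact_force: [-0.3, -0.2, -3.8]
width: 0.0062
gripper_force: 68.4
```

```bash
python3 - <<'E'
from h import *
s=manip.get_state();p=s["position"];print(p,s["contact_force"])
im,c=shot("wrist");print(blobs(im,(0,120,60),(8,255,255),5));N=p+[0,.029,.0155]
for P in(N,(.4645,.0695,.234),(.4825,.0699,.207)):print(proj(c,P))
im2,_=shot("side");a=cv2.resize(im2[140:260,250:410],(480,360),interpolation=cv2.INTER_CUBIC)
cv2.imwrite('pics/v7.png',np.hstack([a,im[0:360,180:500]])[:,:,::-1])
E
```

```text
[0.48135714 0.04048775 0.23487564] [-0.28196183 -0.18004128 -3.8218605 ]
[([283.6, 211.6], [273, 200, 23, 24, 411]), ([605.6, 289.1], [577, 268, 56, 43, 1792])]
[316.66916417 226.84240538]
[284.11042746 213.00962394]
[318.20465599 196.59782654]
```

View pics/v7.png

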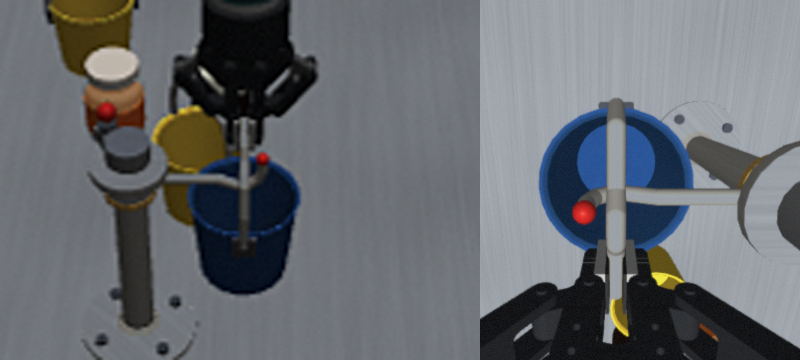

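The ball (crop 583,212) is inside the handle loop and the bar stands above the crook. I'll lower it.

Call:
drive_tool --rows '[[[0,0,0],[0.1,0,-0.8],0],[[0,0,0],[0,0,-1],0],[[0,0,0],[0,0,-1],0],[[0,0,0],[0,0,-0.6],0],[[0,0,0],[0,0,-0.2],0],[[0,0,0],[0,0,0],0]]'

```text
clock: 18.32
position: [0.4828, 0.0405, 0.1988]
ee_rot: [0.0, 0.7, 0.714, 0.0]
contact_force: [0.7, -0.2, -4.0]
width: 0.0063
gripper_force: 68.4
```

Call:
drive_tool --rows '[[[0,0,0],[0,0,-0.15],0],[[0,0,0],[0,0,-0.15],0],[[0,0,0],[0,0,0],0]]'

```text
clock: 18.7
position: [0.4826, 0.0405, 0.1958]
ee_rot: [-0.0, 0.7, 0.714, -0.0]
contact_force: [0.1, -0.1, -3.5]
width: 0.0064
gripper_force: 68.4
```

Call:
drive_tool --rows '[[[0,0,0],[0,0,-0.1],0],[[0,0,0],[0,0,-0.1],0],[[0,0,0],[0,0,0],0]]'

```text
clock: 19.08
position: [0.4826, 0.0405, 0.1937]
ee_rot: [-0.0, 0.7, 0.714, -0.0]
contact_force: [-0.2, -0.4, -3.9]
width: 0.0066
gripper_force: 68.4
```

Call:
drive_tool --rows '[[[0,0,0],[0,0,-0.1],0],[[0,0,0],[0,0,-0.1],0],[[0,0,0],[0,0,0],0]]'

```text
clock: 19.45
position: [0.4827, 0.0405, 0.1918]
ee_rot: [-0.0, 0.7, 0.714, 0.0]
contact_force: [0.0, 0.4, -3.2]
width: 0.0065
gripper_force: 68.4
```

Call:
drive_tool --rows '[[[0,0,0],[0,0,-0.1],0],[[0,0,0],[0,0,0],0]]'

```text
clock: 19.7
position: [0.4828, 0.0405, 0.1911]
ee_rot: [0.0, 0.7, 0.715, 0.0]
contact_force: [-0.4, -0.3, 0.1]
width: 0.0063
gripper_force: 68.6
```

Call:
drive_tool --rows '[[[0,0,0],[0,0,-0.1],0],[[0,0,0],[0,0,0],0]]'

```text
clock: 19.95
position: [0.4829, 0.0406, 0.1904]
ee_rot: [0.0, 0.7, 0.714, 0.0]
contact_force: [-2.7, 0.5, 4.7]
width: 0.0065
gripper_force: 69.2
```

The contact is felt at the expected height. I'll ease off 1 mm, check, and release.

Call:
drive_tool --rows '[[[0,0,0],[0,0,0.07],0],[[0,0,0],[0,0,0],0],[[0,0,0],[0,0,0],0]]' --force 30

```text
clock: 20.32
position: [0.4828, 0.0406, 0.1906]
ee_rot: [0.0, 0.7, 0.714, 0.0]
contact_force: [-1.5, 2.1, 2.8]
width: 0.0067
gripper_force: 69.1
```

```bash
python3 kn.py; python3 - <<'E'
from h import *
im,c=shot("wrist");print(proj(c,(.4825,.0699,.207)),manip.get_state()["contact_force"])
im2,_=shot("side");a=cv2.resize(im2[140:260,250:410],(480,360),interpolation=cv2.INTER_CUBIC)
cv2.imwrite('pics/v8.png',np.hstack([a,im[0:360,180:500]])[:,:,::-1])
E
```

```text
side [285.2, 176.3] [0.6116 0.0074 0.234 ]
side [336.9, 192.4] [0.4661 0.069  0.234 ]
top [312.6, 175.3] [0.615  0.0542 0.234 ]
[284.8068185 174.6882444]
[284.98590935 176.94618553]
[-1.22992187  1.36005318  2.72887245]
[315.98547991 226.97678712] [-0.97492798  1.1427195   2.46598116]
```

View pics/v8.png

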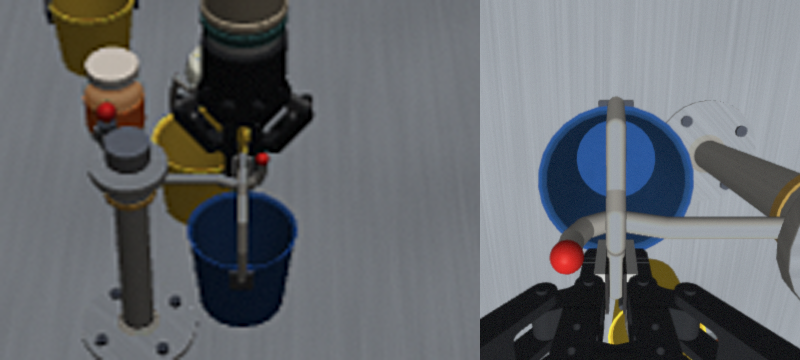

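The notch sits in the crook: bar and arm cross at crop (616,222), the middle of the notch. I'll open the fingers gently.

Call:
drive_tool --rows '[[[0,0,0],[0,0,0],0.7],[[0,0,0],[0,0,0],0.9],[[0,0,0],[0,0,0],1.1],[[0,0,0],[0,0,0],1.5],[[0,0,0],[0,0,0],2.2],[[0,0,0],[0,0,0],3],[[0,0,0],[0,0,0],3.5],[[0,0,0],[0,0,0],3.5]]' --force 20

```text
clock: 21.52
position: [0.4827, 0.0405, 0.1905]
ee_rot: [0.0, 0.7, 0.714, 0.0]
contact_force: [1.1, 0.8, -0.8]
width: 0.0353
gripper_force: 0.0
```

Call:
drive_tool --rows '[[[0,0,0],[0,0,0.5],3.5],[[0,0,0],[0,0,1],3.5],[[0,0,0],[0,0,2],3.5],[[0,0,0],[0,0,4],3.5],[[0,0,0],[0,0,5],3.5],[[0,0,0],[0,0,2],3.5],[[0,0,0],[0,0,0],3.5],[[0,0,0],[0,0,0],3.5]]'

```text
clock: 22.52
position: [0.4821, 0.0405, 0.3347]
ee_rot: [-0.001, 0.7, 0.714, -0.0]
contact_force: [-0.4, 0.7, -0.0]
width: 0.0349
gripper_force: 0.0
```

```bash
python3 kn.py; python3 - <<'E'
from h import *
P=[]
for i in range(12):
    im,c=shot("side");b=max(blobs(im,(95,110,20),(130,255,255),60),key=lambda x:x[1][4]);P.append(b[0])
print(P);print(manip.get_state()["contact_force"],manip.get_state()["clock"])
w,_=shot("wrist");a=cv2.resize(im[140:260,250:410],(480,360),interpolation=cv2.INTER_CUBIC)
cv2.imwrite('pics/v9.png',np.hstack([a,w[0:360,180:500]])[:,:,::-1])
E
```

```text
side [285.1, 176.3] [0.6119 0.0074 0.234 ]
side [337.2, 192.2] [0.4654 0.0682 0.234 ]
top [305.1, 233.6] [0.4651 0.0697 0.234 ]
[284.8068185 174.6882444]
[284.98590935 176.94618553]
[ 0.66614867 -0.13016348 -0.10382211]
[[330.2, 224.5], [330.2, 224.5], [330.2, 224.5], [330.2, 224.5], [330.3, 224.5], [330.2, 224.5], [330.2, 224.4], [330.3, 224.4], [330.2, 224.5], [330.2, 224.5], [330.2, 224.5], [330.2, 224.5]]
[-0.70793885 -0.41987351 -0.34068179] 23.225
```

View pics/v9.png

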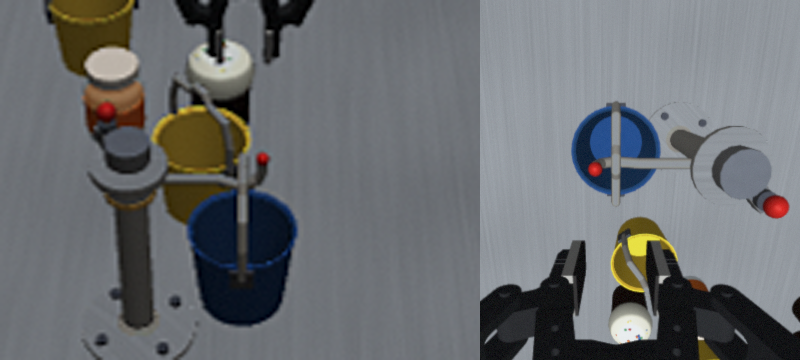

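The pail hangs still and upright in the crook, the pin is down and the gripper is clear, so I'm handing in.

```bash
python3 -c "
from rig import job
print(job.sign_off())"
```

```text
the job is handed in; nothing more can be done
None
```

The hook's index pin is down about 8 mm by camera, the blue pail hangs upright and still by its notch in the crook, the gripper is clear of everything, and the job was handed in at about 23 s; the hand-in gave no verdict.

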